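Set the magnifier and hold the mould-box lid at its balance point

ROBOT

A 6-joint arm with a two-finger parallel gripper is mounted at the origin on the work surface. World frame = base frame: x ahead of the robot, y to its left, z up, the work surface at z = 0. Lengths are in m, angles in rad, forces in N, time in s.
With the tool pointing down it reaches from about 0.425 to 0.95 m from the base axis. Payload 3.5 kg.
Tool frame: the origin (TCP) lies midway between the tips of the shut fingers; the grasp point (between the pads) lies ctrl.grasp_offset behind it (ctrl.grasp_offset is the distance from the TCP to the grasp point, in m); x points along the fingers, y is the direction in which the jaws open and shut, and the axes are right-handed (so a half turn about x gives the same grasp; the last joint's range is limited). The gripper opens to 85 mm and grips with 20 to 120 N. Pads are 22 mm wide; open, the fingers measure 114 mm over their backs; the gripper's body (76 mm by 85 mm) begins 54 mm behind the grasp point. The pads swing forward as they close: fully open they stand 13 mm farther back than shut.
Start: joints at [-1.315, 0.286, 1.577, -0, 1.279, -0.15], TCP at [0.266, -0.62, 0.231] pointing down, gripper open.
Joint ranges: [-2.77, 2.77], [-0.9, 2.22], [0.21, 2.48], [-1.53, 4.67], [0.24, 2.81], [-2.84, 2.84]. Speed limits (rad/s): [2.79, 2.79, 3.14, 3.14, 3.14, 3.14].

INTERFACE

Orientations are given as a unit quaternion [x, y, z, w].
In Python, from plant import readout, read_camera, sign_off, ctrl gives the robot as it stands.
- The arm moves only by the tool drive_tool, never from a script. Its argument "steps" is a list of rows, each a list of 5 numbers: the shift along the tool's x, y, z in cm, then the turn about the tool's x in degrees, then the opening, from 0 (shut) to 1 (fully open). A call has 1 to 10 rows; each row shifts and turns the commanded pose from where the row before left it, along the tool's axes as they then stand; what a row does not reach is not made up. A row lasts 1/10 s, in which the tool goes at most 50 mm and 8.59 degrees, less where a joint would pass 70% of its speed; a pose out of reach is approached as far as the arm can. A call is refused whole if a number of a shift passes 5 or a number of a turn 8.59, either way. A call with a gripper value outside its range is refused whole. The fingers move at their own pace and stop on an object; "force" is the grip in N (left out, the last holds). Time passes only in rows, so rows that do not move let the fingers close. It gives the time, the measured TCP pose, the force and the opening at its end, in the units of the state.
- readout.get_state(): the state, without advancing time (a new reading comes with each control period).
- read_camera(name): name is "scene" or "top" or "wrist"; returns a dict with "frame" (420x560x3 uint8, red, green, blue), "vertical_fov" (degrees; the focal length in pixels is half the picture's height over the tangent of half this angle, whatever the lens; pixels are square), "cx", "cy" (the principal point, pixels), "eye" and "orientation" of the camera in the world. Camera axes: x right, y up, looking along -z (the intrinsics and any distortion apply to the point x, -y, -z); pixel columns grow to the right and rows downward; lengths in m; the calibration is good to about 2 mm. The wrist camera is an equidistant fisheye: a pixel r from the principal point sees the ray r / f radians off the axis. A picture is of the moment at which its call begins. There is no depth.
- sign_off(): hands the job in, once; it reports no verdict.
The state is a dict: "time": time; "qpos": joint angles; "dq": joint speeds; "joint_efforts": joint torques, N m; "eef_pos": TCP position; "tcp_rot": TCP orientation; "contact_force": force on the tool from outside, world axes, zero at the start; "wrist_torque": the same for the moment, N m; "opening": opening from 0.0 (shut) to 1.0 (fully open).
Only numpy, scipy, OpenCV 4.12 (cv2) and the standard library are available. Lean on these libraries where they do the work, as an engineer would, in place of code of your own. Each camera call takes 0.05 s, during which the arm holds its last target. There are 200 camera calls.

TASK

I am about to refit the lid stay on the green steel mould box. First swing the bench magnifier's arm round until the middle of its lens looks at the brass stay bracket on the end of the box, and let go of it there; then gently raise the box lid until it stands straight up, at its balance point, and finish still gripping it there, steady, while I fit the screw. Do not let the lid drop or go over backwards, and leave the other things on the bench where they are.

Things in the scene. Friction and masses are not known exactly. Their poses are not given: they have to be found in the camera images.
- mag_post (a point): Bench magnifier: a round dark base (150 mm across) with an upright 16 mm steel rod, 247 mm high, that does not move. The white arm swivels about this rod. This point lies on the rod's axis at the arm's height, 180 mm above the bench; z up.
- mag_arm (a joint): Swivel of the magnifier's arm about the upright rod, rad, growing anticlockwise seen from above, limits -1.5 and 1.5. The joint is stiff: about 0.45 N m of friction (some 3 N at the knob), and the arm stays wherever it is left. The arm is level: a white tube, a clamp block with the knob 160 mm from the rod, a yoke, and the lens head 240 mm from the rod.
- mag_knob (a point): Black upright knob on the arm's clamp block, 22 mm in diameter, 32 mm of it to grip (200 to 232 mm above the bench; the white block under it tops out at 192 mm). Round, so that it can turn within a grip. This point is the middle of the grip, 160 mm from the rod's axis and 216 mm above the bench.
- lens_aim (a point): What the middle of the lens looks at: a point in the air, fixed to the arm, on the lens axis 151 mm in front of the glass, 337 mm from the rod's axis (beyond the lens) and 64 mm above the bench, the bracket's height. The lens head is a white ring 112 mm across, 240 mm from the rod, 180 mm above the bench, tilted to look outwards from the rod and 40 degrees away from straight down. Seen from above, rod, knob, lens centre and this point lie on one straight line.
- stay_bracket (a point): Brass stay bracket, 36 x 20 mm plate with a stud, on the left end wall of the green box (the end towards the magnifier). This point is the middle of the plate, 64 mm above the bench. It lies within 2 cm of the circle that lens_aim runs on.
- lid_hinge (a point): Middle of the hinge line of the green steel mould box (170 x 240 mm, 101 mm high with lid; it stands firm), on the box's far side from the robot, 93 mm above the bench. y runs along the hinge line, x points horizontally away from the box to its rear, z up.
- lid (a joint): Angle of the box lid about the hinge line, rad: 0 shut, 1.57 standing straight up, which is its balance point (its centre of mass is then right above the hinge). Free hinge, no stay: from below the lid falls shut, from beyond it falls over backwards (stop at 2.2). The lid weighs about 0.3 to 0.5 kg; raising it at the pull takes about 2 N at first and nearly nothing when upright.
- lid_pull (a point): Centre of the black barrel pull in the middle of the lid's free edge, 201 mm from the hinge line. A round bar 16 mm in diameter and 30 mm long, lying along the hinge direction; with the lid shut it is 27 mm out from the box's front wall and 93 mm above the bench, lid upright 294 mm. Gripped on its two flat ends it can turn between the fingers as the lid swings. A 12 mm wide neck joins it to the lid.
- mould_a: Bystander, leave alone: yellow rubber mould half 74 x 50 x 14 mm between box and magnifier; origin at the centre of its underside.
- mould_b: Bystander, leave alone: second yellow mould half, 74 x 50 x 14 mm, near the first.
- wax_dish: Bystander, leave alone: steel dish 104 mm across, 18 mm high, with blue wax rings, on the robot's right.
- stay_link: Bystander, leave alone: the loose brass lid stay, a flat link 126 x 16 x 4 mm, on the robot's right.
- screwdriver: Bystander, leave alone: screwdriver, 150 mm long, on the robot's right.
- loupe: Bystander, leave alone: folding loupe, 60 x 26 x 14 mm, behind the box.
- wax_jar: Bystander, leave alone: blue jar with white cap, 60 mm across, 75 mm high, on the robot's right.

How it is judged:
By the outcome, as a careful person would: the job done as asked, in the order asked, and still so for the second after the job is handed in, while the arm keeps its last pose, push and grip.
It also fails if it takes over 51 s, if anything falls off the work surface, if the arm or the gripper's body presses on something with over 40 N, if the wrist force passes 120 N, or if a joint passes its speed limit or range.

## Working session

There is one attempt and no reset: what is moved stays moved. The work goes in short steps, Python scripts to look and compute and a tool call to move; the robot and the scene stay as the last step left them, time stands still between calls to the robot, and variables do not carry over. Pictures are saved under pics/ and viewed, about 8 in all and at most 12, crops included, and the job is handed in when it is done.

Besides the shell and the picture viewer there is one more tool, called after "Request:" as name(argument=value, ...), one argument or row to a line, values as JSON. drive_tool: Moves the arm, as the interface text tells. Its arguments: {"type":"object","properties":{"steps":{"type":"array","items":{"type":"array","items":{"type":"number"}}},"force":{"type":"number"}},"required":["steps"]}

```bash
mkdir -p pics && cat > h.py <<'E'
import numpy as np, cv2
from scipy.spatial.transform import Rotation as R
from plant import readout, read_camera, sign_off, ctrl
def shot(name, fn=None):
    c=read_camera(name)
    if fn: cv2.imwrite('pics/'+fn, c['frame'][:,:,::-1])
    return c
def foc(c): return c['frame'].shape[0]/2/np.tan(np.radians(c['vertical_fov'])/2)
def ray(c,u,v,fish=False):
    f=foc(c); a=np.array([(u-c['cx'])/f,(v-c['cy'])/f])
    if fish:
        r=np.linalg.norm(a); d=np.array([a[0]*np.sin(r)/r,-a[1]*np.sin(r)/r,-np.cos(r)])
    else: d=np.array([a[0],-a[1],-1])
    d=R.from_quat(c['orientation']).apply(d); return np.array(c['eye']),d/np.linalg.norm(d)
def onz(c,u,v,z,fish=False):
    e,d=ray(c,u,v,fish); return e+d*(z-e[2])/d[2]
def proj(c,p):
    q=R.from_quat(c['orientation']).inv().apply(np.array(p)-c['eye']); f=foc(c)
    return c['cx']+f*q[0]/-q[2], c['cy']-f*q[1]/-q[2]
def tri(c1,p1,c2,p2):
    a,d=ray(c1,*p1);b,e=ray(c2,*p2)
    s=np.linalg.lstsq(np.c_[d,-e],b-a,rcond=None)[0]
    x,y=a+d*s[0],b+e*s[1]; return (x+y)/2,np.linalg.norm(x-y)
E
python3 - <<'E'
from h import *
import pickle
a=shot('scene','s0.png');b=shot('top','t0.png')
pickle.dump((a,b),open('c0.pkl','wb'))
for c in (a,b): print({k:c[k] for k in c if k!='frame'})
print(readout.get_state(), ctrl.grasp_offset)
E
```

```text
{'vertical_fov': 44.86967602346719, 'cx': 286.89374559675997, 'cy': 215.03753862505565, 'eye': array([ 1.13174441, -0.69089984,  1.16558886]), 'orientation': array([0.3184162 , 0.12439984, 0.36164041, 0.86738228])}
{'vertical_fov': 45.43347288362593, 'cx': 279.955318636875, 'cy': 206.23469411697317, 'eye': array([ 0.33986891, -0.08569603,  1.64916618]), 'orientation': array([-0.04649836,  0.04128626,  0.71424454, -0.69712845])}
{'time': 0.1, 'qpos': array([-1.31500858e+00,  2.87122760e-01,  1.57805006e+00, -5.07967351e-05,
        1.27856625e+00, -1.50002747e-01]), 'dq': array([ 0.00019909, -0.00065858, -0.00449617,  0.00053339, -0.0004782 ,
       -0.0017621 ]), 'joint_efforts': array([ 1.05094234e-03, -4.07292473e+01, -2.93698204e+01, -1.61212361e-04,
        3.39420978e-03,  8.44096888e-06]), 'eef_pos': array([ 0.26631488, -0.61959504,  0.23004448]), 'tcp_rot': array([-0.69254336, -0.14324819,  0.69265794, -0.14173438]), 'contact_force': array([-0.08276535, -1.00269029, -0.2290906 ]), 'wrist_torque': array([-0.01055356,  0.01035338, -0.0087512 ]), 'opening': 1.0017638272208504} 0.0187
```

View pics/s0.png

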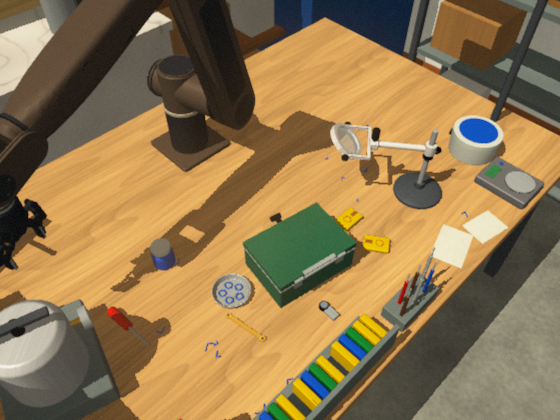

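View pics/t0.png

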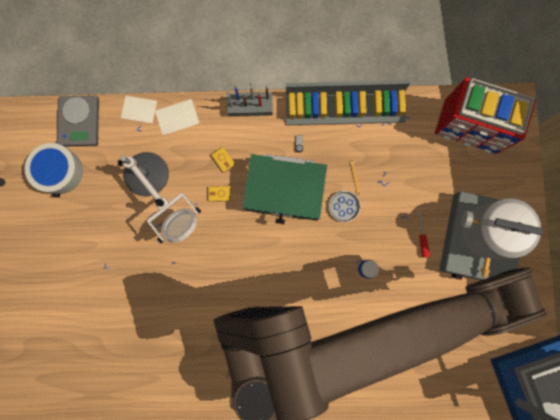

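The scene view shows the box centred at about (300,250), its pull at (277,218), the magnifier rod at (432,140) and the lens at (347,140). In the top view the box is at (286,187), the rod top at (124,162), the knob near (163,203) and the lens at (180,223). I'll zoom in on both.

```bash
python3 - <<'E'
from h import *
import pickle
a,b=pickle.load(open('c0.pkl','rb'))
A=cv2.resize(a['frame'][115:305,235:445],None,fx=3.8,fy=3.8,interpolation=cv2.INTER_CUBIC)[:,:,::-1].copy()
B=cv2.resize(b['frame'][140:250,110:340],None,fx=3.4,fy=3.4,interpolation=cv2.INTER_CUBIC)[:,:,::-1].copy()
for im,u0,v0,s in((A,235,115,3.8),(B,110,140,3.4)):
    for u in range(u0,u0+240,10):
        x=int((u-u0)*s); cv2.line(im,(x,0),(x,6),(0,0,255),1)
        if u%20==0: cv2.putText(im,str(u),(x,16),0,.35,(0,0,255))
    for v in range(v0,v0+200,10):
        y=int((v-v0)*s); cv2.line(im,(0,y),(6,y),(0,0,255),1); cv2.putText(im,str(v),(8,y+4),0,.35,(0,0,255))
A=A[:600];cv2.imwrite('pics/a1.png',A[:600]);cv2.imwrite('pics/b1.png',B);print(A.shape,B.shape)
# lid top corners: green mask
for c,n in((a,'s'),(b,'t')):
    hsv=cv2.cvtColor(c['frame'],cv2.COLOR_RGB2HSV); m=cv2.inRange(hsv,(60,90,25),(95,255,255))
    k=max(cv2.findContours(m,0,2)[0],key=cv2.contourArea); print(n,cv2.approxPolyDP(k,4,True)[:,0].tolist(),cv2.minAreaRect(k))
E
```

```text
(600, 798, 3) (374, 782, 3)
s [[316, 203], [266, 230], [267, 236], [256, 236], [261, 238], [251, 245], [254, 251], [248, 248], [279, 287], [326, 255], [355, 245]] ((300.53851318359375, 243.2908172607422), (57.46950912475586, 96.20014953613281), 60.642250061035156)
t [[252, 156], [245, 207], [318, 216], [324, 166]] ((284.3999938964844, 186.6999969482422), (75.09474182128906, 53.59869384765625), 8.130102157592773)
```

View pics/a1.png

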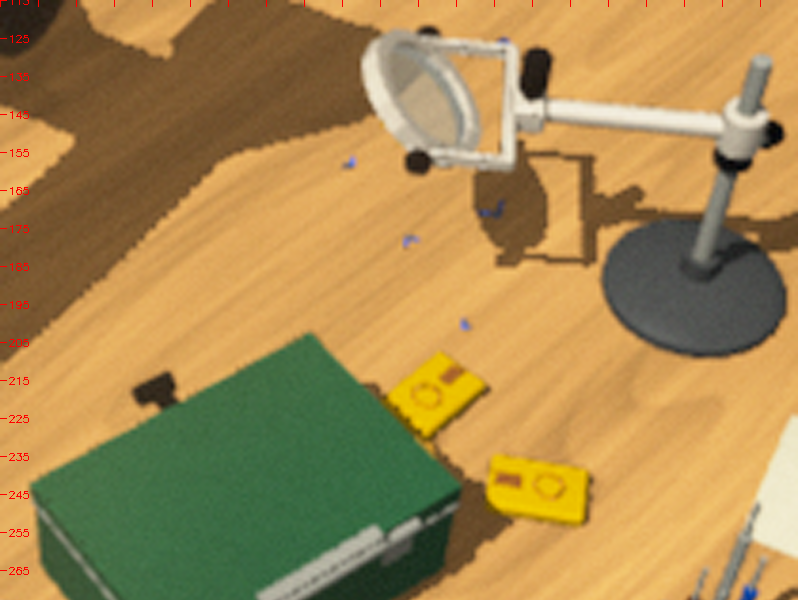

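View pics/b1.png

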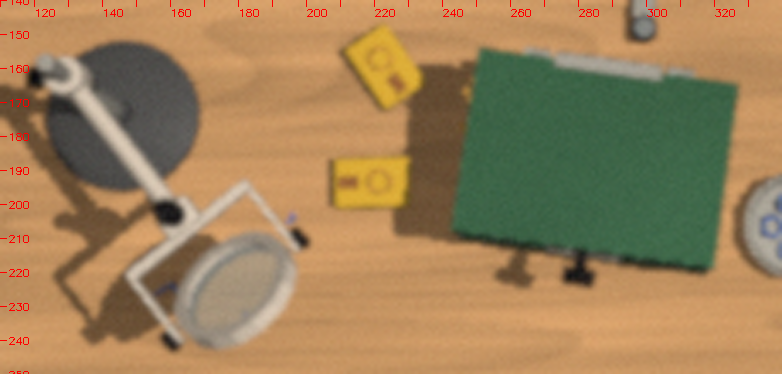

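Both crops are clear. In the scene view the lid corners are at about (243,243), (317,203) and (356,243), the knob at (376,134), the rod top at (435.5,131) and the pull at (275,216). The top view shows a brass patch at about (247,167) on the left end wall.

```bash
python3 - <<'E'
from h import *
import pickle
np.set_printoptions(precision=4,suppress=True)
a,b=pickle.load(open('c0.pkl','rb'))
T=lambda x,y:(110+x/3.4,140+y/3.4); S=lambda x,y:(235+x/3.8,115+y/3.8)
P=lambda n,*v:print(n,*v)
for n,p,q,z in (('rodtop',(45,65),(762,62),.247),('knob',(168,212),(537,73),.220),('pull',(579,271),(155,388),.093),
  ('FL',(452,233),(310,333),.101),('RL',(481,50),(461,488),.101)):
    P(n,'top',onz(b,*T(*p),z)[:2],'scene',onz(a,*S(*q),z)[:2],'tri',*tri(b,T(*p),a,S(*q)))
P('FR',onz(b,*T(710,270),.101)); P('RR',onz(b,*T(738,85),.101))
P('base c',onz(a,*S(695,287),.01),onz(b,*T(123,116),.01)); P('rodbase',onz(a,*S(700,265),.02))
P('brkt',onz(b,*T(467,92),.064)); P('lens',onz(b,*T(237,290),.18),onz(a,*S(420,100),.18))
P('shadow0') 
E
```

```text
rodtop top [0.6619 0.3672] scene [0.6704 0.3687] tri [0.6659 0.3716 0.2414] 0.006895774407916885
knob top [0.5383 0.2696] scene [0.5475 0.2691] tri [0.5415 0.2736 0.2128] 0.005971449065494007
pull top [ 0.492  -0.0766] scene [ 0.4912 -0.0707] tri [ 0.4928 -0.075   0.0977] 0.0040718237921049385
FL top [0.529  0.0387] scene [0.538  0.0428] tri [0.5326 0.0425 0.0961] 0.00892220845448841
RL top [0.6992 0.0093] scene [0.7074 0.0129] tri [0.7032 0.0125 0.0964] 0.008033097846536177
FR [ 0.4892 -0.196   0.101 ]
RR [ 0.6601 -0.2275  0.101 ]
base c [0.6732 0.3677 0.01  ] [0.6634 0.3665 0.01  ]
rodbase [0.6656 0.3818 0.02  ]
brkt [0.6676 0.0255 0.064 ]
lens [0.4743 0.2193 0.18  ] [0.4801 0.2213 0.18  ]
shadow0
```

```bash
cat >> h.py <<'E'
def plan(p, yaw=None, n=None):
    """tool-frame move (cm) to TCP world p, turn (deg) to jaw-axis yaw (deg); print total"""
    s=readout.get_state(); r=R.from_quat(s['tcp_rot']); d=r.inv().apply(np.array(p)-s['eef_pos'])*100
    y=r.apply([0,1,0]); cur=np.degrees(np.arctan2(y[1],y[0])); print('eef',s['eef_pos'].round(4),'jaw',round(cur,1),'x',r.apply([1,0,0]).round(3),'z',r.apply([0,0,1]).round(3))
    t=0
    if yaw is not None:
        t=-((yaw-cur+90)%180-90)   # tool x points down: + turn lowers yaw
    print('d_cm',d.round(2),'turn',round(t,1),'F',np.array(s['contact_force']).round(2),'open',round(s['opening'],3),'t',round(s['time'],2))
    return d,t
E
python3 - <<'E'
from h import *
plan((.45,-.1,.34),-26); plan((.52,.2,.34),-26)
E
```

```text
eef [ 0.2663 -0.6196  0.23  ] jaw -66.7 x [-0.001  0.002 -1.   ] z [-0.919 -0.395 -0.   ]
d_cm [-10.9  -40.51 -37.39] turn -40.7 F [-0.08 -1.   -0.23] open 1.002 t 0.1
eef [ 0.2663 -0.6196  0.23  ] jaw -66.7 x [-0.001  0.002 -1.   ] z [-0.919 -0.395 -0.   ]
d_cm [-10.84 -65.31 -55.67] turn -40.7 F [-0.08 -1.   -0.23] open 1.002 t 0.1
```

Request:
drive_tool(
  steps=[
    [-3,-1,-1,0,1],
    [-3.5,-3.5,-3.2,0,1],
    [-3.4,-3.5,-3.2,0,1],
    [-1,-3.5,-3.2,0,1],
    [0,-3.5,-3.2,0,1],
    [0,-3.5,-3.2,0,1],
    [0,-3.5,-3.2,0,1],
    [0,-3.5,-3.2,0,1],
    [0,-3.5,-3.2,0,1],
    [0,-3.5,-3.2,0,1],
  ],
)

```text
time: 1.1
eef_pos: [0.4074, -0.2151, 0.3297]
tcp_rot: [-0.693, -0.142, 0.693, -0.142]
contact_force: [0.5, 0.2, 0.4]
opening: 0.996
```

Request:
drive_tool(
  steps=[
    [0,-3.5,-3.2,0,1],
    [0,-3.5,-2.9,0,1],
    [0,-3.5,-2.6,0,1],
    [0,-3.5,-2.6,0,1],
    [0,-3.5,-2.6,0,1],
    [0,-3.5,-2.6,0,1],
    [0,-2,-1.6,0,1],
    [0,0,0,-8,1],
    [0,0,0,-8,1],
    [0,0,0,-8,1],
  ],
)

```text
time: 2.1
eef_pos: [0.4826, 0.0662, 0.3295]
tcp_rot: [-0.646, -0.286, 0.647, -0.285]
contact_force: [-0.9, 0.7, 0.4]
opening: 1.0
```

```bash
python3 - <<'E'
from h import *
import pickle
plan((.52,.2,.34),-26)
c=shot('wrist','w1.png'); pickle.dump(c,open('c1.pkl','wb')); print({k:c[k] for k in c if k!='frame'})
E
```

```text
eef [0.4826 0.0662 0.3295] jaw -42.4 x [-0.001  0.    -1.   ] z [-0.674 -0.739  0.001]
d_cm [ -1.05  -6.26 -12.41] turn -16.4 F [-0.93  0.69  0.38] open 1.0 t 2.1
{'vertical_fov': 65.70646984690485, 'cx': 282.97495438934965, 'cy': 201.25920263108495, 'eye': array([0.53816207, 0.12708852, 0.47251981]), 'orientation': array([-0.15114018,  0.05877322, -0.35660186,  0.92007471])}
```

View pics/w1.png

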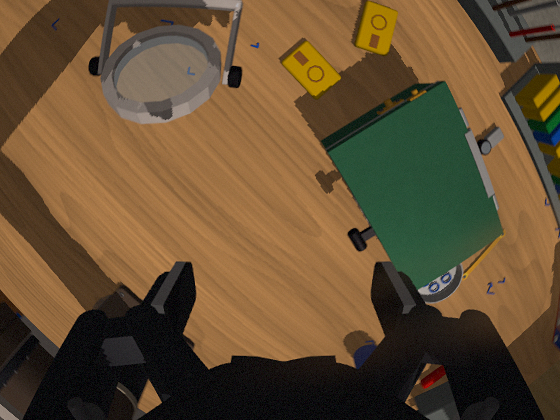

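The wrist view shows the brass bracket at about (405,97) on the box's left wall, the pull at (358,240), and the lens ring at upper left. I'll refine these positions from here.

```bash
python3 - <<'E'
from h import *
import pickle
np.set_printoptions(precision=4,suppress=True)
c=pickle.load(open('c1.pkl','rb'))
hsv=cv2.cvtColor(c['frame'],cv2.COLOR_RGB2HSV)
m=cv2.inRange(hsv[80:120,360:440],(15,120,60),(32,255,255))
n,l,st,ce=cv2.connectedComponentsWithStats(m)
for i in range(1,n):
    if st[i,4]>3: print(st[i]+[360,80,0,0,0],ce[i]+[360,80],onz(c,*(ce[i]+[360,80]),.064,True))
for nm,p,z in (('pull',(358,240),.093),('FL',(326,147),.101),('RL',(441,82),.101),('RR',(503,234),.101),('lensc',(163,73),.18)):
    print(nm,onz(c,*p,z,True))
cv2.imwrite('pics/w1z.png',cv2.resize(c['frame'][70:170,310:470],None,fx=5,fy=5,interpolation=cv2.INTER_CUBIC)[:,:,::-1])
E
```

```text
[360  80  78  35 858] [384.5455  93.0315] [0.6385 0.0455 0.064 ]
[407  89  20  12 102] [416.0294  94.1176] [0.6724 0.0173 0.064 ]
pull [ 0.4883 -0.0737  0.093 ]
FL [0.535  0.0499 0.101 ]
RL [0.6972 0.0181 0.101 ]
RR [ 0.6621 -0.2258  0.101 ]
lensc [0.4739 0.2202 0.18  ]
```

View pics/w1z.png

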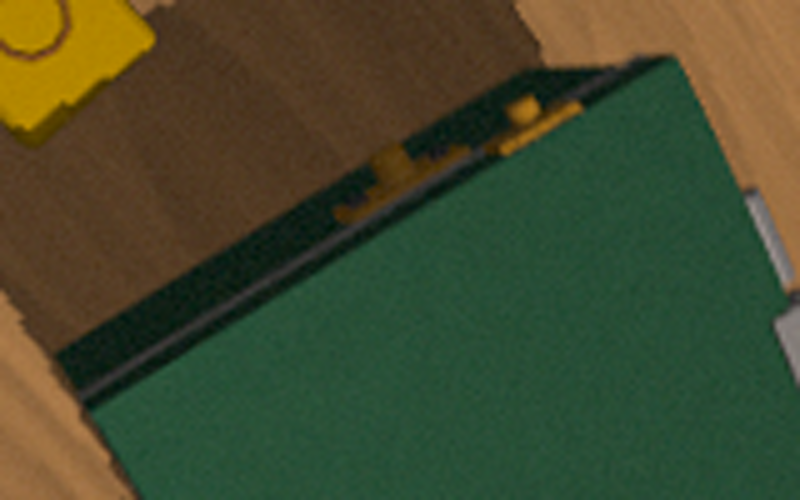

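The zoom shows two brass parts. The stay bracket is on the box wall, in shadow, with its plate centre near (390,107). A second bracket is on the lid edge at (417,95). The wall one is the target.

```bash
python3 - <<'E'
from h import *
import pickle
np.set_printoptions(precision=4,suppress=True)
c=pickle.load(open('c1.pkl','rb'))
for p in((337,216),(402,184),(468,152)): print(onz(c,310+p[0]/5,70+p[1]/5,.064,True), onz(c,310+p[0]/5,70+p[1]/5,.074,True))
B=onz(c,310+402/5,70+184/5,.066,True)[:2]
rod=np.array([.667,.369]); d=B-rod; print(np.linalg.norm(d),np.degrees(np.arctan2(d[1],d[0])), rod+.16*d/np.linalg.norm(d))
plan((.543,.270,.34),-26)
E
```

```text
[0.6141 0.0317 0.064 ] [0.6123 0.034  0.074 ]
[0.6332 0.0269 0.064 ] [0.6309 0.0293 0.074 ]
[0.653  0.0218 0.064 ] [0.6502 0.0244 0.074 ]
0.34336063569675196 -95.72706560273122 [0.651  0.2098]
eef [0.4826 0.066  0.3295] jaw -42.2 x [-0.001  0.    -1.   ] z [-0.671 -0.741  0.001]
d_cm [ -1.05  -9.22 -19.18] turn -16.2 F [0.55 0.09 0.5 ] open 0.999 t 2.15
```

Request:
drive_tool(
  steps=[
    [0,-1.84,-3.84,0,1],
    [0,-1.84,-3.84,0,1],
    [0,-1.84,-3.84,0,1],
    [0,-1.84,-3.84,0,1],
    [0,-1.84,-3.84,0,1],
    [0,0,0,-8.1,1],
    [0,0,0,-8.1,1],
    [0,0,0,0,1],
    [0,0,0,0,1],
  ],
)

```text
time: 3.05
eef_pos: [0.5455, 0.2689, 0.3298]
tcp_rot: [-0.602, -0.371, 0.602, -0.37]
contact_force: [0.2, 0.3, 0.2]
opening: 0.998
```

```bash
python3 - <<'E'
from h import *
import pickle
plan((.543,.270,.2),-26)
c=shot('wrist','w2.png'); pickle.dump(c,open('c2.pkl','wb'))
E
```

```text
eef [0.5455 0.2689 0.3298] jaw -26.8 x [-0.001 -0.    -1.   ] z [-0.451 -0.893  0.   ]
d_cm [ 1.298e+01 -2.700e-01  1.000e-02] turn -0.8 F [0.18 0.33 0.16] open 0.998 t 3.05
```

View pics/w2.png

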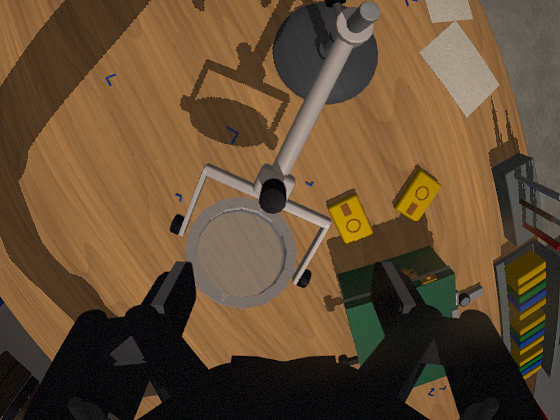

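The view shows the knob top at (273,197), the rod top at (369,12), and the lens ring centred at (241,252).

```bash
python3 - <<'E'
from h import *
import pickle
np.set_printoptions(precision=4,suppress=True)
c=pickle.load(open('c2.pkl','rb'))
k=onz(c,273,198,.226,True); r=onz(c,369,13,.247,True); r2=onz(c,352,25,.195,True); print('knob',k,'rod',r,r2,'lens',onz(c,241,252,.18,True))
d=k-r; print(np.hypot(*d[:2]),np.degrees(np.arctan2(d[1],d[0])), 'eye',c['eye'])
print('brkt',onz(c,413,275,.064,True),onz(c,425,276,.064,True))
b=onz(c,413,275,.064,True)
for p in((k[0],k[1],.201),): plan(p,-26)
E
```

```text
knob [0.5393 0.2742 0.226 ] rod [0.6638 0.3706 0.247 ] [0.6634 0.3728 0.195 ] lens [0.4754 0.2249 0.18  ]
0.15745221072893206 -142.25726162845964 eye [0.5827 0.3425 0.4728]
brkt [0.6465 0.0198 0.064 ] [0.6645 0.0068 0.064 ]
eef [0.5456 0.2688 0.3299] jaw -26.8 x [-0. -0. -1.] z [-0.45  -0.893  0.   ]
d_cm [12.89 -0.8  -0.2 ] turn -0.8 F [-0.72  0.63  0.46] open 0.997 t 3.1
```

Request:
drive_tool(
  steps=[
    [2,-0.7,-0.1,0,1],
    [4,0,0,0,1],
    [4,0,0,0,1],
    [2,0,0,0,1],
    [1,0,0,0,1],
    [0,0,0,0,0.3],
    [0,0,0,0,0],
    [0,0,0,0,0],
    [0,0,0,0,0],
    [0,0,0,0,0],
  ],
  force=30,
)

```text
time: 4.1
eef_pos: [0.5399, 0.2734, 0.202]
tcp_rot: [0.602, 0.372, -0.601, 0.372]
contact_force: [-3.6, -0.8, 4.8]
opening: 0.248
```

```bash
cat > sw.py <<'E'
from h import *
np.set_printoptions(precision=2,suppress=True)
s=readout.get_state(); k=s['eef_pos'][:2]; rod=np.array([.666,.370]); B=np.array([.633,.027])
d=k-rod; a0=np.arctan2(d[1],d[0]); e=B-rod; a1=np.arctan2(e[1],e[0]); print('r',np.hypot(*d),np.degrees([a0,a1]),s['opening'],s['contact_force'])
E
python3 - <<'E'
from sw import *
r=R.from_quat(s['tcp_rot']); rad=.16; n=26
aa=a0+(a1-a0)*np.arange(n+1)/n; p=rod+rad*np.c_[np.cos(aa),np.sin(aa)]; p+=k-p[0]
print(r.inv().apply(np.c_[np.diff(p,axis=0),np.zeros(n)])*100)
plan((.54,.273,.2))
E
```

```text
r 0.15881577300694544 [-142.54  -95.5 ] 0.2476379383657079 [-3.61 -0.82  4.78]
[[-0.    0.46  0.21]
 [-0.    0.46  0.2 ]
 [-0.    0.47  0.18]
 [-0.    0.48  0.17]
 [ 0.    0.48  0.15]
 [ 0.    0.49  0.14]
 [ 0.    0.49  0.12]
 [ 0.    0.49  0.11]
 [ 0.    0.5   0.09]
 [ 0.    0.5   0.08]
 [ 0.    0.5   0.06]
 [ 0.    0.5   0.05]
 [ 0.    0.5   0.03]
 [ 0.    0.51  0.01]
 [ 0.    0.51 -0.  ]
 [ 0.    0.5  -0.02]
 [ 0.    0.5  -0.03]
 [ 0.    0.5  -0.05]
 [ 0.    0.5  -0.07]
 [ 0.    0.5  -0.08]
 [ 0.    0.5  -0.1 ]
 [ 0.    0.49 -0.11]
 [ 0.    0.49 -0.13]
 [ 0.    0.48 -0.14]
 [ 0.    0.48 -0.16]
 [ 0.    0.47 -0.17]]
eef [0.54 0.27 0.2 ] jaw -26.5 x [ 0.  0. -1.] z [-0.45 -0.9  -0.  ]
d_cm [0.2  0.02 0.03] turn 0 F [-3.61 -0.82  4.78] open 0.248 t 4.1
```

Request:
drive_tool(
  steps=[
    [0,0.46,0.21,0,0],
    [0,0.46,0.2,0,0],
    [0,0.47,0.18,0,0],
    [0,0.48,0.17,0,0],
    [0,0.48,0.15,0,0],
    [0,0.49,0.14,0,0],
    [0,0.49,0.12,0,0],
    [0,0.49,0.11,0,0],
    [0,0.5,0.09,0,0],
    [0,0.5,0.08,0,0],
  ],
)

```text
time: 5.1
eef_pos: [0.5746, 0.238, 0.2018]
tcp_rot: [-0.599, -0.373, 0.603, -0.373]
contact_force: [-8.6, -1.8, 8.6]
opening: 0.249
```

Request:
drive_tool(
  steps=[
    [0,0.5,0.06,0,0],
    [0,0.5,0.05,0,0],
    [0,0.5,0.03,0,0],
    [0,0.5,0.01,0,0],
    [0,0.5,0,0,0],
    [0,0.5,-0.02,0,0],
    [0,0.5,-0.03,0,0],
    [0,0.5,-0.05,0,0],
    [0,0.5,-0.07,0,0],
    [0,0.5,-0.08,0,0],
  ],
)

```text
time: 6.1
eef_pos: [0.6207, 0.2167, 0.2016]
tcp_rot: [-0.6, -0.373, 0.602, -0.373]
contact_force: [-6.1, -1.0, 6.9]
opening: 0.241
```

Request:
drive_tool(
  steps=[
    [0,0.5,-0.1,0,0],
    [0,0.49,-0.11,0,0],
    [0,0.49,-0.13,0,0],
    [0,0.2,-0.06,0,0],
    [0,0,0,0,0],
    [0,0,0,0,0],
  ],
)

```text
time: 6.7
eef_pos: [0.6382, 0.2123, 0.2015]
tcp_rot: [-0.6, -0.372, 0.602, -0.373]
contact_force: [-4.3, -3.4, 6.1]
opening: 0.248
```

```bash
python3 - <<'E'
from sw import *
import pickle
a=shot('scene');b=shot('top');w=shot('wrist'); pickle.dump((a,b,w),open('c3.pkl','wb'))
A=cv2.resize(a['frame'][100:290,240:450],None,fx=2.1,fy=2.1,interpolation=cv2.INTER_CUBIC)
W=cv2.resize(w['frame'],(0,0),fx=.62,fy=.62); B_=cv2.resize(b['frame'][140:250,110:340],None,fx=1.5,fy=1.5,interpolation=cv2.INTER_CUBIC)
o=np.zeros((600,800,3),np.uint8); o[:A.shape[0],:A.shape[1]]=A; o[:W.shape[0],441:441+W.shape[1]]=W; o[410:410+B_.shape[0],:B_.shape[1]]=B_
cv2.imwrite('pics/m3.png',o[:,:,::-1])
E
```

```text
r 0.16013642089666416 [-99.99 -95.5 ] 0.24822733582936707 [-4.31 -3.35  6.06]
```

View pics/m3.png

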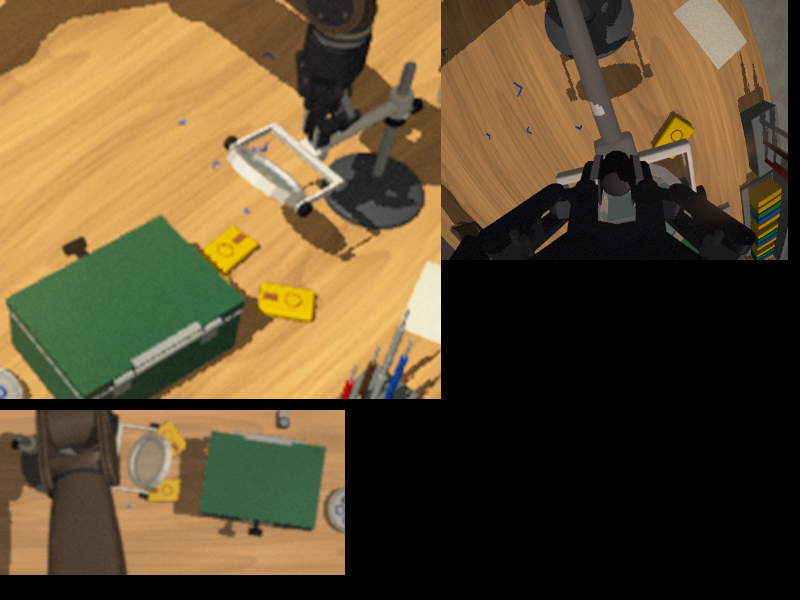

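The arm is 4.5° short of the target, and the circle radius fits the rod position. I'll finish the swing, let go, rise and look at the bracket again.

Request:
drive_tool(
  steps=[
    [0,0.31,-0.11,0,0],
    [0,0.31,-0.11,0,0],
    [0,0.31,-0.11,0,0],
    [0,0.31,-0.11,0,0],
    [0,0,0,0,0],
    [0,0,0,0,0],
    [0,0,0,0,0],
  ],
)

```text
time: 7.55
eef_pos: [0.6514, 0.2113, 0.2015]
tcp_rot: [-0.601, -0.372, 0.601, -0.373]
contact_force: [-3.9, -2.2, 5.0]
opening: 0.247
```

```bash
python3 sw.py
```

```text
r 0.15935627272430886 [-95.24 -95.5 ] 0.24698540626934548 [-3.9  -2.16  4.99]
```

Request:
drive_tool(
  steps=[
    [0,0,0,0,1],
    [0,0,0,0,1],
    [0,0,0,0,1],
    [0,0,0,0,1],
    [-2,0,0,0,1],
    [-4,0,0,0,1],
    [-4,0,0,0,1],
    [-3,0,0,0,1],
  ],
)

```text
time: 8.35
eef_pos: [0.6521, 0.2118, 0.3332]
tcp_rot: [0.603, 0.371, -0.6, 0.372]
contact_force: [1.1, -0.1, 0.2]
opening: 1.001
```

```bash
python3 - <<'E'
from h import *
plan((.60,.10,.34))
E
```

```text
eef [0.6521 0.2118 0.3332] jaw -26.6 x [ 0.003  0.001 -1.   ] z [-0.447 -0.895 -0.002]
d_cm [-0.7   0.34 12.32] turn 0 F [ 1.13 -0.06  0.17] open 1.001 t 8.35
```

Request:
drive_tool(
  steps=[
    [-0.7,0.3,3,0,1],
    [0,0,3.3,0,1],
    [0,0,3,0,1],
    [0,0,3,0,1],
    [0,0,0,0,1],
    [0,0,0,0,1],
  ],
)

```text
time: 8.95
eef_pos: [0.5994, 0.1, 0.3374]
tcp_rot: [0.602, 0.371, -0.601, 0.371]
contact_force: [-0.0, 0.5, -0.7]
opening: 0.998
```

```bash
python3 - <<'E'
from h import *
import pickle
c=shot('wrist');t=shot('top');s=shot('scene'); pickle.dump((c,t,s),open('c4.pkl','wb'))
cv2.imwrite('pics/w4.png',cv2.resize(c['frame'],None,fx=1.4,fy=1.4,interpolation=cv2.INTER_CUBIC)[:,:,::-1])
E
```

```text
(no output)
```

View pics/w4.png

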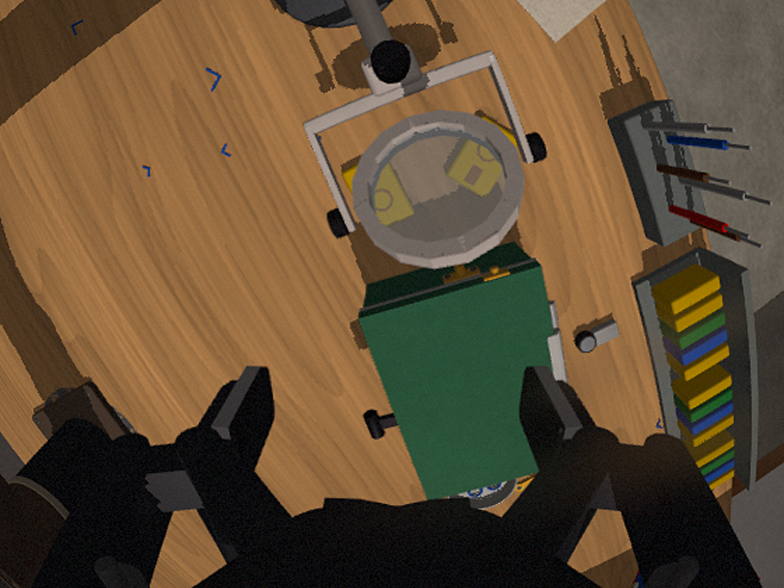

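The lens now stands in front of the box end. The bracket plate is at about (460,275), the knob at (391,60), the lens centre at (439,188) and the pull at (374,424), all in the 1.4x picture.

```bash
python3 - <<'E'
from h import *
import pickle
np.set_printoptions(precision=4,suppress=True)
c,t,s=pickle.load(open('c4.pkl','rb'))
g=lambda p,z:onz(c,p[0]/1.4,p[1]/1.4,z,True)
K,L,B=g((391,58),.230),g((440,187),.18),g((460,275),.064)
print('knob',K,'lens',L,'brkt',B,g((443,280),.064),g((477,270),.064)); 
print('FL',g((361,314),.101),'RL',g((541,265),.101),'FR',g((428,499),.101),'pull',g((375,424),.093))
d=L-K; print('K->L ang',np.degrees(np.arctan2(d[1],d[0])),np.hypot(*d[:2]))
rod=np.array([.666,.370])
for n,q in(('knob',K),('lens',L),('br',B)):
    d=q[:2]-rod; print(n,np.hypot(*d),np.degrees(np.arctan2(d[1],d[0])))
T=cv2.resize(t['frame'][140:250,110:340],None,fx=3.4,fy=3.4,interpolation=cv2.INTER_CUBIC); S=cv2.resize(s['frame'][100:260,290:450],None,fx=2,fy=2,interpolation=cv2.INTER_CUBIC)
cv2.imwrite('pics/t4.png',T[:,:,::-1])
E
```

```text
knob [0.6528 0.2126 0.23  ] lens [0.6467 0.1293 0.18  ] brkt [0.632  0.0268 0.064 ] [0.615  0.0296 0.064 ] [0.649  0.0239 0.064 ]
FL [0.5371 0.0462 0.101 ] RL [0.7029 0.0152 0.101 ] FR [ 0.4934 -0.1939  0.101 ] pull [ 0.4882 -0.0729  0.093 ]
K->L ang -94.21414044597927 0.08347035239238972
knob 0.15798969617932399 -94.78353828746296
lens 0.24145735163378676 -94.58670373539455
br 0.34492742278438143 -95.65727346880938
```

The aim is good: the arm is at about -95° and the bracket at -95.6°, under 5 mm of error at the bracket. Next I'll go above the lid pull.

Request:
drive_tool(
  steps=[
    [0,-0.4,4.08,0,1],
    [0,-0.4,4.08,0,1],
    [0,-0.4,4.08,0,1],
    [0,-0.4,4.08,0,1],
    [0,-0.4,4.08,0,1],
    [0,0,0,8.2,1],
    [0,0,0,8.2,1],
    [0,0,0,8.2,1],
    [0,0,0,8.2,1],
    [0,0,0,8.2,1],
  ],
)

```text
time: 10.1
eef_pos: [0.4907, -0.0727, 0.3371]
tcp_rot: [0.694, 0.136, -0.694, 0.136]
contact_force: [0.4, -0.7, -0.6]
opening: 1.0
```

Request:
drive_tool(
  steps=[
    [0,0,0,8.2,1],
    [0,0,0,8.2,1],
    [0,0,0,8.2,1],
    [0,0,0,8.2,1],
    [4,0,0,0,1],
    [4,0,0,0,1],
    [4,0,0,0,1],
    [0,0,0,0,1],
    [0,0,0,0,1],
  ],
)

```text
time: 11.0
eef_pos: [0.4905, -0.0729, 0.2174]
tcp_rot: [-0.704, 0.063, 0.705, 0.064]
contact_force: [-0.1, -0.5, 0.7]
opening: 0.999
```

```bash
python3 - <<'E'
from h import *
import pickle
plan((.489,-.073,.079),-100.3)
c=shot('wrist'); pickle.dump(c,open('c5.pkl','wb'))
cv2.imwrite('pics/w5.png',cv2.resize(c['frame'],None,fx=1.4,fy=1.4,interpolation=cv2.INTER_CUBIC)[:,:,::-1])
E
```

```text
eef [ 0.4905 -0.0729  0.2174] jaw -100.3 x [-0.001  0.    -1.   ] z [-0.984  0.179  0.001]
d_cm [13.84  0.04  0.14] turn 0.0 F [-0.14 -0.5   0.73] open 0.999 t 11.0
```

View pics/w5.png

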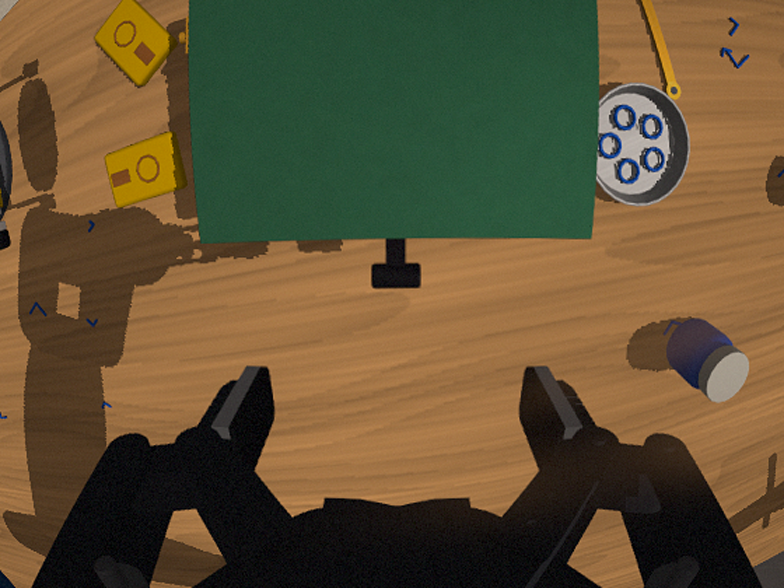

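The pull is at (396,276), centred between the fingers and parallel to the jaws.

```bash
python3 - <<'E'
from h import *
import pickle
np.set_printoptions(precision=4,suppress=True)
c=pickle.load(open('c5.pkl','rb'))
p=onz(c,396/1.4,275/1.4,.096,True); print(p, onz(c,202/1.4,242/1.4,.101,True),onz(c,590/1.4,239/1.4,.101,True))
plan((p[0],p[1],.077),-100.3)
E
```

```text
[ 0.4881 -0.0721  0.096 ] [0.5328 0.0426 0.101 ] [ 0.4915 -0.1953  0.101 ]
eef [ 0.4915 -0.0733  0.2192] jaw -100.3 x [ 0.003 -0.001 -1.   ] z [-0.984  0.179 -0.003]
d_cm [14.22 -0.07  0.4 ] turn -0.0 F [ 0.42  0.03 -0.  ] open 0.998 t 11.05
```

Request:
drive_tool(
  steps=[
    [4,0,0.25,0,1],
    [4,0,0,0,1],
    [3,0,0,0,1],
    [2,0,0,0,1],
    [1,0,0,0,1],
    [0,0,0,0,0.6],
    [0,0,0,0,0.4],
    [0,0,0,0,0],
    [0,0,0,0,0],
    [0,0,0,0,0],
  ],
  force=35,
)

```text
time: 12.05
eef_pos: [0.4892, -0.0721, 0.0792]
tcp_rot: [0.705, -0.063, -0.703, -0.065]
contact_force: [0.8, 5.6, 4.9]
opening: 0.34
```

```bash
cat > lid.py <<'E'
from h import *
np.set_printoptions(precision=2,suppress=True)
n=40; Rr=.201
s=np.linspace(0,1,n+1); th=np.pi/2*(s+ (np.sin(2*np.pi*s)*-1/(2*np.pi))*0.6)
x=Rr*(1-np.cos(th)); z=Rr*np.sin(th)
for i in range(0,n): print([round(-100*(z[i+1]-z[i]),2),0,round(-100*(x[i+1]-x[i]),2),0,0],end=', ' if i%10<9 else '\n')
E
python3 lid.py; python3 -c "
from h import *
plan((.49,-.073,.077))"
```

```text
[np.float64(-0.32), 0, np.float64(-0.0), 0, 0], [np.float64(-0.33), 0, np.float64(-0.01), 0, 0], [np.float64(-0.35), 0, np.float64(-0.01), 0, 0], [np.float64(-0.39), 0, np.float64(-0.02), 0, 0], [np.float64(-0.43), 0, np.float64(-0.03), 0, 0], [np.float64(-0.48), 0, np.float64(-0.05), 0, 0], [np.float64(-0.54), 0, np.float64(-0.07), 0, 0], [np.float64(-0.6), 0, np.float64(-0.09), 0, 0], [np.float64(-0.67), 0, np.float64(-0.13), 0, 0], [np.float64(-0.73), 0, np.float64(-0.17), 0, 0]
[np.float64(-0.8), 0, np.float64(-0.22), 0, 0], [np.float64(-0.86), 0, np.float64(-0.27), 0, 0], [np.float64(-0.91), 0, np.float64(-0.34), 0, 0], [np.float64(-0.95), 0, np.float64(-0.41), 0, 0], [np.float64(-0.98), 0, np.float64(-0.48), 0, 0], [np.float64(-1.0), 0, np.float64(-0.56), 0, 0], [np.float64(-1.0), 0, np.float64(-0.64), 0, 0], [np.float64(-0.99), 0, np.float64(-0.72), 0, 0], [np.float64(-0.96), 0, np.float64(-0.8), 0, 0], [np.float64(-0.92), 0, np.float64(-0.86), 0, 0]
[np.float64(-0.86), 0, np.float64(-0.92), 0, 0], [np.float64(-0.8), 0, np.float64(-0.96), 0, 0], [np.float64(-0.72), 0, np.float
[... 303 characters left out ...]
0, 0], [np.float64(-0.22), 0, np.float64(-0.8), 0, 0]
[np.float64(-0.17), 0, np.float64(-0.73), 0, 0], [np.float64(-0.13), 0, np.float64(-0.67), 0, 0], [np.float64(-0.09), 0, np.float64(-0.6), 0, 0], [np.float64(-0.07), 0, np.float64(-0.54), 0, 0], [np.float64(-0.05), 0, np.float64(-0.48), 0, 0], [np.float64(-0.03), 0, np.float64(-0.43), 0, 0], [np.float64(-0.02), 0, np.float64(-0.39), 0, 0], [np.float64(-0.01), 0, np.float64(-0.35), 0, 0], [np.float64(-0.01), 0, np.float64(-0.33), 0, 0], [np.float64(-0.0), 0, np.float64(-0.32), 0, 0]
eef [ 0.4892 -0.0721  0.0792] jaw -100.4 x [ 0.003  0.002 -1.   ] z [-0.984  0.181 -0.003]
d_cm [ 0.22  0.07 -0.1 ] turn 0 F [0.84 5.63 4.95] open 0.34 t 12.05
```

Request:
drive_tool(
  steps=[
    [-0.32,0,0,0,0],
    [-0.33,0,-0.01,0,0],
    [-0.35,0,-0.01,0,0],
    [-0.39,0,-0.02,0,0],
    [-0.43,0,-0.03,0,0],
    [-0.48,0,-0.05,0,0],
    [-0.54,0,-0.07,0,0],
    [-0.6,0,-0.09,0,0],
    [-0.67,0,-0.13,0,0],
    [-0.73,0,-0.17,0,0],
  ],
)

```text
time: 13.05
eef_pos: [0.4943, -0.073, 0.1258]
tcp_rot: [0.705, -0.063, -0.703, -0.065]
contact_force: [6.2, 3.4, -3.9]
opening: 0.341
```

Request:
drive_tool(
  steps=[
    [-0.8,0,-0.22,0,0],
    [-0.86,0,-0.27,0,0],
    [-0.91,0,-0.34,0,0],
    [-0.95,0,-0.41,0,0],
    [-0.98,0,-0.48,0,0],
    [-1.0,0,-0.56,0,0],
    [-1.0,0,-0.64,0,0],
    [-0.99,0,-0.72,0,0],
    [-0.96,0,-0.8,0,0],
    [-0.92,0,-0.86,0,0],
  ],
)

```text
time: 14.05
eef_pos: [0.5447, -0.0815, 0.2185]
tcp_rot: [-0.703, 0.062, 0.706, 0.065]
contact_force: [1.7, 6.5, -3.1]
opening: 0.341
```

Request:
drive_tool(
  steps=[
    [-0.86,0,-0.92,0,0],
    [-0.8,0,-0.96,0,0],
    [-0.72,0,-0.99,0,0],
    [-0.64,0,-1.0,0,0],
    [-0.56,0,-1.0,0,0],
    [-0.48,0,-0.98,0,0],
    [-0.41,0,-0.95,0,0],
    [-0.34,0,-0.91,0,0],
    [-0.27,0,-0.86,0,0],
    [-0.22,0,-0.8,0,0],
  ],
)

```text
time: 15.05
eef_pos: [0.6374, -0.0972, 0.2722]
tcp_rot: [-0.703, 0.061, 0.705, 0.066]
contact_force: [-0.4, 8.7, -0.6]
opening: 0.339
```

Request:
drive_tool(
  steps=[
    [-0.17,0,-0.73,0,0],
    [-0.13,0,-0.67,0,0],
    [-0.09,0,-0.6,0,0],
    [-0.07,0,-0.54,0,0],
    [-0.05,0,-0.48,0,0],
    [-0.03,0,-0.4,0,0],
    [-0.02,0,-0.2,0,0],
    [0,0,0,0,0],
    [0,0,0,0,0],
    [0,0,0,0,0],
  ],
)

```text
time: 16.05
eef_pos: [0.6731, -0.1032, 0.2782]
tcp_rot: [-0.704, 0.061, 0.705, 0.066]
contact_force: [0.9, 8.1, 1.0]
opening: 0.341
```

```bash
python3 - <<'E'
from h import *
import pickle
plan((.6835,-.1065,.28))
w=shot('wrist');t=shot('top');s=shot('scene'); pickle.dump((w,t,s),open('c6.pkl','wb'))
o=np.zeros((600,800,3),np.uint8)
A=cv2.resize(s['frame'][100:310,220:450],None,fx=1.7,fy=1.7,interpolation=cv2.INTER_CUBIC);W=cv2.resize(w['frame'],None,fx=.7,fy=.7);T=cv2.resize(t['frame'][130:250,100:360],None,fx=1.5,fy=1.5)
o[:A.shape[0],:A.shape[1]]=A;o[:W.shape[0],400:400+W.shape[1]]=W;o[400:400+T.shape[0],:T.shape[1]]=T
cv2.imwrite('pics/m6.png',o[:,:,::-1])
E
```

```text
eef [ 0.6731 -0.1032  0.2782] jaw -100.3 x [-0.001  0.007 -1.   ] z [-0.984  0.178  0.002]
d_cm [-0.18  0.14 -1.08] turn 0 F [0.85 8.11 0.99] open 0.341 t 16.05
```

View pics/m6.png

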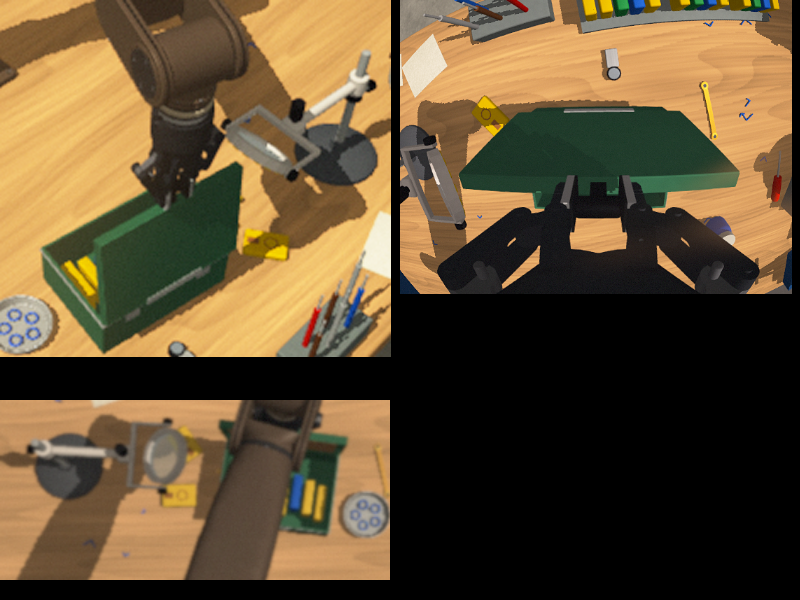

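The lid is at about 86° with the magnifier still on the bracket. By the circle fit, about 14 mm more of horizontal travel is left. I'll finish slowly and ease the side load slightly.

Request:
drive_tool(
  steps=[
    [-0.02,-0.02,-0.15,0,0],
    [-0.02,-0.02,-0.25,0,0],
    [-0.01,-0.02,-0.3,0,0],
    [0,-0.02,-0.3,0,0],
    [0,-0.02,-0.25,0,0],
    [0,0,-0.15,0,0],
    [0,0,0,0,0],
    [0,0,0,0,0],
    [0,0,0,0,0],
    [0,0,0,0,0],
  ],
)

```text
time: 17.2
eef_pos: [0.6871, -0.1055, 0.2788]
tcp_rot: [-0.704, 0.062, 0.705, 0.065]
contact_force: [-0.7, 6.2, 0.6]
opening: 0.337
```

```bash
python3 - <<'E'
from h import *
import pickle
s=readout.get_state(); d=s['eef_pos'][:2]-[.4892,-.0721]; print('travel',np.hypot(*d),s['eef_pos'],s['contact_force'].round(2),s['opening'])
w=shot('wrist');t=shot('top');c=shot('scene'); pickle.dump((w,t,c),open('c7.pkl','wb'))
A=cv2.resize(c['frame'][180:310,235:365],None,fx=4.6,fy=4.6,interpolation=cv2.INTER_CUBIC)
cv2.imwrite('pics/s7.png',A[:,:,::-1])
E
```

```text
travel 0.20065876644902017 [ 0.68705188 -0.10554508  0.27879153] [-0.71  6.18  0.56] 0.33738597626834704
```

View pics/s7.png

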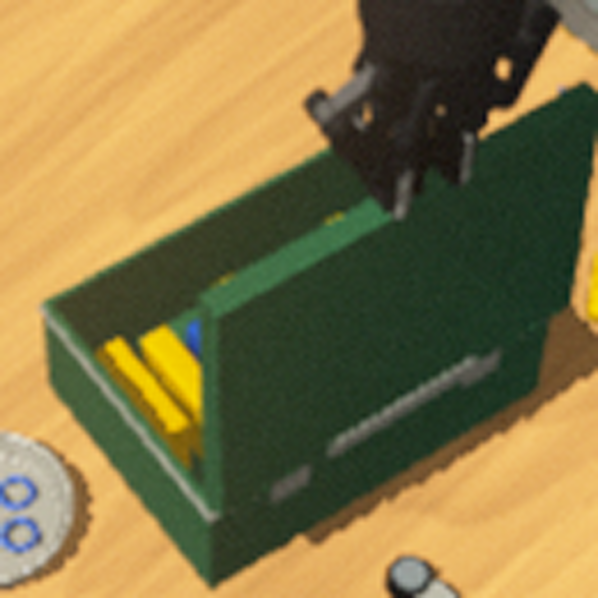

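```bash
python3 - <<'E'
from h import *
import pickle
np.set_printoptions(precision=4,suppress=True)
c=pickle.load(open('c7.pkl','rb'))[2]; S=lambda x,y:(235+x/4.6,180+y/4.6)
top=onz(c,*S(213,303),.267); 
u=np.array([.984,-.178,0]);v=np.array([.178,.984,0])
# far corner top left (592,90)
top2=onz(c,*S(590,88),.267)
h=np.array([.6870,-.1055,0])
for p in(top,top2): print('top',p,'along u from pull',(p-h)@u,'along hinge',(p-h)@v)
for y in(505,512,520):
    b=onz(c,*S(213,y),.093); print('bot',y,b,(b-h)@u,(b-h)@v)
b=onz(c,*S(211,584),0); print('box foot',b,(b-h)@u,(b-h)@v)
b=onz(c,*S(540,390),0); print('box foot L',b,(b-h)@u,(b-h)@v)
s=readout.get_state(); print(s['time'],s['eef_pos'],s['contact_force'],s['dq'].round(3))
E
```

```text
top [ 0.6624 -0.2199  0.267 ] along u from pull -0.0038496473179503825 along hinge -0.11691913358512093
top [0.7005 0.0159 0.267 ] along u from pull -0.008295727071537693 along hinge 0.12190863023171403
bot 505 [ 0.6666 -0.2225  0.093 ] 0.0007299913219483561 -0.1187708036424508
bot 512 [ 0.6697 -0.2255  0.093 ] 0.004296217270091159 -0.12121067031246485
bot 520 [ 0.6731 -0.229   0.093 ] 0.008352498565430536 -0.12398581290875904
box foot [ 0.6623 -0.2191  0.    ] -0.004065536028008569 -0.11617278678098931
box foot L [0.7071 0.015  0.    ] -0.001701048717865132 0.12217090709251376
17.35 [ 0.687  -0.1056  0.2788] [-0.6376  7.3014  1.5243] [-0.    -0.    -0.001 -0.    -0.001 -0.001]
```

I've used all 12 picture views, so the uprightness check is numeric. I'll take the outer face's corners from the green mask in the wrist view and compare its top and bottom edges.

```bash
python3 - <<'E'
from h import *
import pickle
np.set_printoptions(precision=4,suppress=True)
w,t,c=pickle.load(open('c7.pkl','rb'))
u=np.array([.984,-.178,0]);v=np.array([.178,.984,0]);h=np.array([.6870,-.1055,0])
print('cam u,v,z',(w['eye']-h)@u,(w['eye']-h)@v,w['eye'][2])
f=w['frame']; hsv=cv2.cvtColor(f,cv2.COLOR_RGB2HSV); m=cv2.inRange(hsv,(55,60,15),(95,255,255))
m=cv2.morphologyEx(m,cv2.MORPH_OPEN,np.ones((3,3)))
k=max(cv2.findContours(m,0,2)[0],key=cv2.contourArea); print(cv2.approxPolyDP(k,3,True)[:,0].tolist())
# columns: brightness profile to tell outer face / top edge / interior
for col in (150,200,220,360,400):
    col_=f[:,col].astype(int); rows=[r for r in range(120,300,4)]
    print(col,[(r,*col_[r]) for r in rows if m[r,col]][::3], np.where(m[:,col])[0][[0,-1]])
E
```

```text
cam u,v,z 0.08253546668995805 -0.0006327761347222696 0.421739465425537
[[85, 251], [91, 272], [189, 278], [194, 303], [206, 300], [216, 286], [222, 265], [236, 259], [239, 249], [254, 250], [255, 280], [270, 280], [272, 264], [283, 262], [295, 265], [295, 280], [311, 280], [312, 253], [326, 249], [331, 260], [344, 266], [353, 291], [369, 303], [376, 303], [381, 277], [479, 266], [446, 266], [438, 262], [445, 251], [424, 251], [444, 231], [454, 228], [456, 222], [401, 174], [381, 171], [372, 163], [196, 165], [186, 173], [170, 174]]
150 [(192, np.int64(19), np.int64(44), np.int64(33)), (204, np.int64(27), np.int64(45), np.int64(37)), (216, np.int64(25), np.int64(52), np.int64(40)), (228, np.int64(31), np.int64(52), np.int64(39)), (240, np.int64(26), np.int64(49), np.int64(34)), (252, np.int64(26), np.int64(49), np.int64(35)), (264, np.int64(33), np.int64(60), np.int64(43)), (276, np.int64(28), np.int64(61), np.int64(45))] [191 277]
200 [(168, np.int64(27), np.int64(53), np.int64(41)), (180, np.int64(32), np.int64(54), np.int64(42)), (192, np.int64(25), np.int64(51), np.int64(35)), (20
[... 1267 characters left out ...]
(27), np.int64(54), np.int64(38)), (260, np.int64(59), np.int64(111), np.int64(82)), (272, np.int64(58), np.int64(109), np.int64(77)), (284, np.int64(30), np.int64(48), np.int64(36)), (296, np.int64(34), np.int64(50), np.int64(39))] [163 297]
400 [(176, np.int64(26), np.int64(47), np.int64(35)), (188, np.int64(34), np.int64(55), np.int64(42)), (200, np.int64(26), np.int64(51), np.int64(36)), (212, np.int64(29), np.int64(52), np.int64(38)), (224, np.int64(22), np.int64(50), np.int64(29)), (236, np.int64(27), np.int64(51), np.int64(37)), (248, np.int64(31), np.int64(56), np.int64(36)), (260, np.int64(61), np.int64(109), np.int64(74)), (272, np.int64(67), np.int64(112), np.int64(78))] [174 275]
```

```bash
python3 - <<'E'
from h import *
import pickle
np.set_printoptions(precision=4,suppress=True)
w,t,c=pickle.load(open('c7.pkl','rb'))
u=np.array([.984,-.178,0]);v=np.array([.178,.984,0]);h=np.array([.6870,-.1055,0])
f=w['frame'].astype(int)
print('right bright rows',{x:(np.where((f[240:290,x,1]>85)&(f[240:290,x,0]<100))[0][[0,-1]]+240).tolist() for x in (340,360,400,420,440,460,470,475)})
for x in (480,484,488,492,496): print(x,[tuple(f[r,x]) for r in (250,256,262,268)][0:4])
def atv(px,vv):
    e,d=ray(w,*px,True); s=(vv-(e-h)@v)/(d@v); p=e+s*d; return np.array([(p-h)@u,p[2]])
def uz(px,z):
    p=onz(w,*px,z,True)-h; return np.array([p@u,p@v,z])
for z in(.085,.093): print('bottom L',uz((170,174),z),'R',uz((401,174),z),'mid hinge top',uz((285,164),z))
for z in(.263,.267,.271): print('top L',uz((85,251),z),'R',uz((400,256),z))
b=[atv((170,174),.12),atv((401,174),-.12)]; a=atv((85,251),.12)
print('by width: bottom',b,'topL',a)
E
```

```text
right bright rows {340: [255, 261], 360: [255, 278], 400: [253, 276], 420: [252, 274], 440: [251, 272], 460: [249, 271], 470: [248, 270], 475: [248, 269]}
480 [(np.int64(103), np.int64(119), np.int64(83)), (np.int64(94), np.int64(115), np.int64(80)), (np.int64(75), np.int64(111), np.int64(80)), (np.int64(219), np.int64(155), np.int64(94))]
484 [(np.int64(190), np.int64(140), np.int64(85)), (np.int64(217), np.int64(156), np.int64(96)), (np.int64(192), np.int64(140), np.int64(86)), (np.int64(217), np.int64(157), np.int64(94))]
488 [(np.int64(209), np.int64(153), np.int64(93)), (np.int64(214), np.int64(153), np.int64(94)), (np.int64(202), np.int64(146), np.int64(90)), (np.int64(218), np.int64(159), np.int64(98))]
492 [(np.int64(219), np.int64(160), np.int64(99)), (np.int64(218), np.int64(159), np.int64(95)), (np.int64(218), np.int64(160), np.int64(95)), (np.int64(218), np.int64(157), np.int64(96))]
496 [(np.int64(215), np.int64(155), np.int64(94)), (np.int64(217), np.int64(159), np.int64(94)), (np.int64(219), np.int64(157), np.int64(97)), (np.int64(222), np.int64(160), np.int64(98))]
bottom L [0.0004 0.1266 0.085 ] R [ 0.0006 -0.1302  0.085 ] mid hinge top [ 0.0101 -0.0011  0.085 ]
bottom L [0.0023 0.1235 0.093 ] R [ 0.0025 -0.1271  0.093 ] mid hinge top [ 0.0118 -0.0011  0.093 ]
top L [-0.0047  0.1261  0.263 ] R [-0.0046 -0.0675  0.263 ]
top L [-0.0025  0.1229  0.267 ] R [-0.0024 -0.0658  0.267 ]
top L [-0.0003  0.1197  0.271 ] R [-0.0002 -0.0641  0.271 ]
by width: bottom [array([0.0046, 0.1024]), array([0.007 , 0.1115])] topL [-0.0005  0.2706]
```

Wrist and scene views hint that the lid is 1–2.5° short of upright, while the kinematics say 0°. As another check, I'll compare the lid's vertical side edge in the scene view with a projected true vertical.

```bash
python3 - <<'E'
from h import *
import pickle
np.set_printoptions(precision=4,suppress=True)
c=pickle.load(open('c7.pkl','rb'))[2]
g=c['frame'].astype(int)
for r in range(246,300,4): print(r,'G',g[r,272:290,1].tolist(),'R',g[r,276:286,0].tolist())
b=np.array([.664,-.222]);u=np.array([.984,-.178])
for nm,th in(('90',0),('88',2),('86',4)):
    o=[proj(c,(*(b-u*np.tan(np.radians(th))*(z-.093)),z)) for z in(.093,.267)]
    print(nm,np.round(o,2).tolist(),'du/dv',(o[1][0]-o[0][0])/(o[1][1]-o[0][1]))
# left outer edge
for r in range(204,250,5): print(r,'G',g[r,350:372,1].tolist())
b=np.array([.705,.014])
for th in(0,4):
    o=[proj(c,(*(b-u*np.tan(np.radians(th))*(z-.093)),z)) for z in(.093,.267)]; print(th,np.round(o,2).tolist(),'du/dv',(o[1][0]-o[0][0])/(o[1][1]-o[0][1]))
E
```

```text
246 G [61, 63, 64, 62, 59, 77, 90, 98, 106, 114, 112, 113, 120, 110, 102, 80, 60, 60] R [53, 58, 60, 64, 65, 72, 65, 69, 71, 66]
250 G [112, 120, 119, 115, 100, 99, 94, 86, 87, 91, 76, 59, 61, 63, 65, 65, 59, 63] R [59, 56, 59, 59, 55, 59, 57, 47, 48, 48]
254 G [205, 185, 140, 95, 75, 81, 89, 88, 89, 96, 74, 58, 61, 63, 62, 59, 63, 61] R [47, 48, 58, 60, 59, 62, 52, 45, 50, 49]
258 G [209, 205, 205, 201, 193, 139, 90, 90, 93, 93, 73, 64, 60, 60, 62, 63, 63, 61] R [234, 176, 77, 59, 61, 62, 51, 53, 45, 46]
262 G [188, 211, 212, 206, 203, 200, 155, 104, 91, 92, 72, 58, 60, 62, 61, 64, 65, 60] R [241, 239, 182, 80, 59, 61, 51, 43, 46, 46]
266 G [106, 118, 147, 178, 205, 211, 162, 102, 91, 89, 72, 66, 58, 63, 62, 61, 63, 61] R [242, 244, 191, 79, 62, 56, 50, 51, 46, 47]
270 G [200, 203, 179, 122, 89, 135, 142, 107, 92, 93, 80, 63, 62, 63, 59, 61, 60, 57] R [121, 178, 165, 93, 60, 59, 53, 43, 48, 49]
274 G [103, 97, 97, 98, 92, 92, 90, 90, 92, 91, 80, 64, 62, 60, 64, 56, 59, 57] R [122, 120, 98, 70, 58, 61, 55, 47, 47, 43]
278 G [104, 96, 99, 98, 78, 80, 88, 92, 92, 91, 87, 69, 57, 60, 60
[... 1360 characters left out ...]
, 188, 183, 183, 187, 179, 178, 175, 172]
229 G [52, 50, 50, 51, 51, 50, 51, 48, 50, 53, 49, 81, 156, 177, 174, 173, 176, 179, 180, 176, 179, 186]
234 G [49, 50, 55, 52, 49, 46, 50, 49, 53, 48, 62, 128, 170, 181, 183, 191, 191, 180, 170, 172, 170, 171]
239 G [52, 50, 53, 49, 51, 50, 54, 47, 47, 62, 143, 174, 170, 166, 189, 172, 153, 153, 165, 175, 179, 185]
244 G [49, 49, 51, 51, 52, 49, 52, 48, 52, 125, 165, 171, 159, 189, 210, 212, 210, 211, 210, 210, 208, 187]
249 G [52, 51, 55, 56, 62, 74, 80, 80, 79, 83, 78, 119, 136, 151, 146, 143, 116, 101, 101, 99, 103, 106]
0 [[355.54, 244.49], [364.2, 200.56]] du/dv -0.1971867206040873
4 [[355.54, 244.49], [360.88, 197.4]] du/dv -0.1134401081340923
```

Three independent image measures agree: right edge 88.0°, left edge 88.4°, wrist view about 88.5°. So the lid is about 1.5° short, and I'll bring it on about 5 mm and measure again.

Request:
drive_tool(
  steps=[
    [0,0,-0.1,0,0],
    [0,0,-0.15,0,0],
    [0,0,-0.15,0,0],
    [0,0,-0.1,0,0],
    [0,0,0,0,0],
    [0,0,0,0,0],
    [0,0,0,0,0],
    [0,0,0,0,0],
  ],
)

```text
time: 18.15
eef_pos: [0.692, -0.1064, 0.2788]
tcp_rot: [-0.704, 0.062, 0.705, 0.065]
contact_force: [-0.0, 7.5, -0.4]
opening: 0.34
```

```bash
cat > vert.py <<'E'
from h import *
import pickle
c=shot('scene'); g=c['frame'].astype(float)[:,:,1]
def edge(rows,x0,x1,lv,up):
    o=[]
    for r in rows:
        s=g[r,x0:x1]; s=s if up else s[::-1]
        i=next(i for i in range(len(s)) if s[i]>lv); q=i-1+(lv-s[i-1])/(s[i]-s[i-1]); o.append(x0+q if up else x1-1-q)
    return np.polyfit(rows,o,1)[0]
u=np.array([.984,-.178])
def ang(b,sl):
    S=[]
    for th in(-4,-2,0,2,4):
        o=[proj(c,(*(b-u*np.tan(np.radians(th))*(z-.093)),z)) for z in(.093,.267)]; S.append((o[1][0]-o[0][0])/(o[1][1]-o[0][1]))
    return 90-np.interp(sl,S,[-4,-2,0,2,4])
print('right',ang(np.array([.664,-.222]),edge(range(252,287,2),277,292,75,False)),'left',ang(np.array([.705,.014]),edge(range(206,245,2),350,372,115,True)))
s=readout.get_state(); d=s['eef_pos'][:2]-[.4892,-.0721]; print('travel',np.hypot(*d),s['eef_pos'].round(4),s['contact_force'].round(2),s['opening'],s['time'])
E
python3 vert.py; python3 - <<'E'
# same measure on the previous picture
import h,pickle
E
```

```text
right 89.42668277619569 left 89.45305897352773
travel 0.20564135192112634 [ 0.692  -0.1064  0.2788] [-0.24  6.48  2.12] 0.3387530287012114 18.2
```

The lid reads 89.4° by vision and about 91° by kinematics, so it is upright within the error, gripped and still. I'll make one numeric check for movement elsewhere and then hand in.

```bash
python3 - <<'E'
from h import *
import pickle
a,b=pickle.load(open('c0.pkl','rb')); s4=pickle.load(open('c4.pkl','rb'))[2]; n=shot('scene')
def d(f,g,x0,y0,x1,y1): return round(float((np.abs(f['frame'][y0:y1,x0:x1].astype(int)-g['frame'][y0:y1,x0:x1]).max(2)>60).mean()),3)
print('dish',d(a,n,210,272,240,308),'link',d(a,n,225,310,268,342),'mouldb',d(a,n,362,230,395,256),'loupe',d(a,n,317,298,342,322),'screwdr',d(a,n,105,300,150,345),'jar',d(a,n,148,236,178,272))
print('mag head since release',d(s4,n,345,130,405,205))
st=readout.get_state(); print(st['dq'].round(3),st['opening'],st['time']); sign_off()
E
```

```text
dish 0.0 link 0.0 mouldb 0.457 loupe 0.0 screwdr 0.0 jar 0.527
mag head since release 0.701
[ 0.001  0.    -0.     0.001  0.    -0.001] 0.33821197244044215 18.25
the job is handed in; nothing more can be done
```

The magnifier now looks at the stay bracket, and the lid is standing straight up in the gripper's hold. I handed the job in at 18.3 s of the 51 s allowed.

- **Magnifier:** I swung the arm by its knob from about -142° to about -95° and let go. The next close view put the arm at -94.7° and the bracket at -95.7°, so the aim is within about 6 mm of the bracket sideways and about 8 mm along the line from the rod.
- **Lid:** I gripped the pull on its two ends and raised the lid in a slow arc. It fell about 1.5° short by the camera images, so I moved it on another 5 mm. The gripper is closed on the pull and the arm is still.

**Checks that disagreed or were unclear**
- **Lid angle:** the camera edges read 89.4° on both sides, but the gripper's travel suggests about 91°. I stopped between the two, so it should be within about 1° of upright.
- **Side load:** about 6–7 N of sideways force remains along the hinge line.
- **Bystanders:** the final image comparison showed no change at the dish, stay link, loupe and screwdriver. It did show changes around the second mould half, the jar and the magnifier head. I think these are the arm and its shadow, because nothing I did came near them. I had no picture views left to confirm it; the magnifier was last seen in place on the bracket with the lid nearly up.

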